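# Lock the specimen cell on its docking stand

### The job

Two docking stands sit on the bench: one carries a short clear cell with a soil specimen in it, the other is empty. Lock the cell down: turn the cam knob of the loaded stand clockwise (seen from above) until its sprung follower drops into the notch of the cam and the bolt shoots fully over the cell's flange, then let go. Leave the empty stand unlocked.

Things in the scene. Friction and masses are not known exactly. Their poses are not given: they have to be found in the camera images.
- stand: Loaded stand, fixed: plate 262 x 110 x 12 mm. Origin on the bench, on the knob's axis; x runs along the bolt, away from the cell (to the far side), z up. The clear cell (black flange and cap, 90 mm wide, top 91 mm up) is centred at x = -125 mm; a black spring box (top 42 mm up) at x = 72 mm. The empty stand is alike, without a cell. Turned home, the knob's bar lies along this x, within 0.2 rad.
- cam_knob_grip (a point): Loaded stand's knob: point on its upright axis, 75 mm up. Black bar grip 48 long, 14 thick, top 92 mm up, free below to a hub (r 18, top 52 mm up) on the steel cam (r 36, top 46 mm up). Its x runs along the bar to the white line's end and the cam's one notch (10 deep, 26 wide); z up. Starts 0.75 to 1.25 rad short of home (turn clockwise), stays where left, needs under 0.1 N m.
- lock_bolt (a joint): Slide of the loaded stand's bolt, m: flat steel bar under the cam with an upright brass follower pin (10 mm thick, top 48 mm up) that a 5 N spring presses on the cam from the far side. 0.009 at the start, pin on the rim, bolt withdrawn; 0 with the pin down in the notch and the tip over the cell's flange. It falls in the last 0.35 rad; the notch walls then stop the knob 0.2 rad past home.
- idle_bolt (a joint): The same slide on the empty stand, about 0.009 at the start (withdrawn); it is to stay so.

How it is judged:
At the end, for the whole second after the job is handed in: The loaded stand's bolt is at rest within 2 mm of fully home (the follower down in the notch), and the empty stand's bolt is still withdrawn by more than 7 mm (value of joint lock_bolt below 0.002 m and velocity of joint lock_bolt between -0.01 and 0.01 m/s and value of joint idle_bolt above 0.007 m); the robot touches nothing.
It fails at once if the empty stand's bolt is let down (value of joint idle_bolt below 0.006 m).
It also fails if it takes over 32 s, if anything falls off the work surface, if the arm or the gripper's body presses on something with over 40 N, if the wrist force passes 120 N, or if a joint passes its speed limit or range.

### The arm

A 7-joint arm with a two-finger parallel gripper is mounted at the origin on the work surface. World frame = base frame: x ahead of the robot, y to its left, z up, the work surface at z = 0. Lengths are in m, angles in rad, forces in N, time in s.
With the tool pointing down it reaches from about 0.35 to 0.9 m from the base axis. Payload 7.2 kg.
Tool frame: the origin (TCP) lies at the very end of the fingers, on their centre line; the grasp point (between the pads) lies 19 mm behind it; z points along the fingers, y is the line along which they close (so a half turn about z gives the same grasp; the last joint's range is limited). The gripper opens to 88 mm and grips with 3 to 60 N. Pads are 20 mm wide; open, the fingers measure 115 mm over their backs; the gripper's body (75 mm by 178 mm) begins 61 mm behind the grasp point.
Start: joints at [-1.399, 0.411, -0.013, 1.596, 0.006, 1.134, -0.082], TCP at [0.148, 0.607, 0.223] pointing down, gripper open.
Joint ranges: [-2.95, 2.95], [-0.29, 1.99], [-1.47, 1.44], [0.14, 2.54], [-1.03, 4.17], [0.13, 1.85], [-2.86, 2.86]. Speed limits (rad/s): [2.39, 2.39, 3.01, 3.01, 3.14, 3.14, 3.14].

### API

Orientations are given as a rotation vector (axis times angle).
In Python, from station import bot, capture, get_calibration, hand_in gives the robot as it stands. The module is installed in compiled form; this text tells all that it offers.
- The arm moves only by the tool play_rows, never from a script. Its argument "motion" is one flat list of numbers, 7 for each row, row after row: the shift along the tool's x, y, z in m, then the turn, a rotation vector about the tool's x, y, z in rad, then the gripper's target within -1 to 1 (fully open at 1, half-way at 0, shut at -1). In form: [dx, dy, dz, wx, wy, wz, jaw, dx, dy, dz, wx, wy, wz, jaw, ...]. A call has 1 to 5 rows; each row shifts and turns the commanded pose from where the row before left it, along the tool's axes as they then stand; what a row does not reach is not made up. A row lasts 1/12 s, in which the tool goes at most 41.7 mm and 7.16 degrees, less where a joint would pass 70% of its speed; a pose out of reach is approached as far as the arm can. A call with a gripper value outside its range is refused whole. The fingers move at their own pace and stop on an object; the grip force is fixed at half the most. Time passes only in rows, so rows that do not move let the fingers close. It gives the time, the measured TCP pose, the force, the opening and the grip force at its end, in the units of the state.
- bot.state(): the state, without advancing time (a new reading comes with each control period).
- capture(name): name is "side" or "top"; returns (picture, depth): 400x640x3 uint8, red, green, blue; 400x640 float32, m along the optical axis (not along the pixel's ray), 0 where there is no reading.
- get_calibration(name): a dict with "fx", "fy", "cx", "cy" (pixels), "R" (3x3) and "t" (3): a world point X has camera coordinates R X + t. Camera axes: x right, y down, z forward; pixel columns grow to the right and rows downward; lengths in m; the calibration is good to about 2 mm. A picture is of the moment at which its call begins. get_calibration takes no time and is no camera call.
- hand_in(): hands the job in; it is judged then, once.
The state is a dict: "time_s": time; "joint_positions": joint angles; "qvel": joint speeds; "joint_torque": joint torques, N m; "tool_pos": TCP position; "tool_rot": TCP orientation; "ft_force": force on the tool from outside, world axes, zero at the start; "wrist_torque": the same for the moment, N m; "gripper_width": finger opening in m; "grip_force": force on a finger pad.
Only numpy, scipy, OpenCV 4.12 (cv2) and the standard library are available. Lean on these libraries where they do the work, as an engineer would, in place of code of your own. Each camera call takes 0.05 s, during which the arm holds its last target. There are 200 camera calls.

## Working session

There is one attempt and no reset: what is moved stays moved. The work goes in short steps, Python scripts to look and compute and a tool call to move; the robot and the scene stay as the last step left them, time stands still between calls to the robot, and variables do not carry over. Pictures are saved under pics/ and viewed, at most 10 in all, crops included, and the job is handed in when it is done.

Besides the shell and the picture viewer there is one more tool, called after ">>>" by a JSON object that holds its "name" and its "arguments", one argument or row to a line. play_rows: Moves the arm, as the interface text tells. Its arguments: {"type":"object","properties":{"motion":{"type":"array","items":{"type":"number"}}},"required":["motion"]}

```bash
mkdir -p pics; python3 - <<'E'
from station import *
import cv2,numpy as np
for n in("side","top"):
    p,d=capture(n);cv2.imwrite(f"pics/{n}0.png",p[:,:,::-1]);np.savez(f"{n}0.npz",p=p,d=d)
    c=get_calibration(n);print(n,c)
print(bot.state())
E
```

```text
side {'fx': 503.7819148162992, 'fy': 503.7819148162992, 'cx': 317.6010354598782, 'cy': 190.74454060271717, 'R': array([[-0.99791439, -0.06227045,  0.01700741],
       [-0.05686129,  0.72325889, -0.68823206],
       [ 0.03055576, -0.68776374, -0.72529124]]), 't': array([0.55024694, 0.0857023 , 0.89195077])}
top {'fx': 504.988816782363, 'fy': 504.988816782363, 'cx': 307.97484574239104, 'cy': 207.14416437384136, 'R': array([[-0.00611672, -0.99991532, -0.01148615],
       [-0.9879637 ,  0.00781824, -0.15448817],
       [ 0.15456489,  0.01040294, -0.98792787]]), 't': array([0.01414619, 0.57342886, 0.93317993])}
{'time_s': 0.1, 'joint_positions': array([-1.39913218,  0.41183142, -0.01273601,  1.5969365 ,  0.00562718,
        1.13430233, -0.08221594]), 'qvel': array([-6.44348053e-05, -1.93642694e-03,  3.73987924e-04, -2.21232661e-03,
       -1.06682253e-03, -2.69128290e-03,  7.28541800e-04]), 'joint_torque': array([ 2.56755768e-03, -5.89088094e+01,  6.43954966e-01, -2.91704983e+01,
       -5.36601827e-02,  1.45180876e-02,  7.50303252e-05]), 'tool_pos': array([0.14840697, 0.60666409, 0.22189564]), 'tool_rot': array([-3.75803356e-01, -3.11897712e+00,  2.26295893e-03]), 'ft_force': array([ 1.15392131, -1.41199161,  0.11919017]), 'wrist_torque': array([-0.01575191,  0.02470768,  0.01292357]), 'grip_force': 0.0, 'gripper_width': 0.08776512186534423}
```

View pics/top0.png

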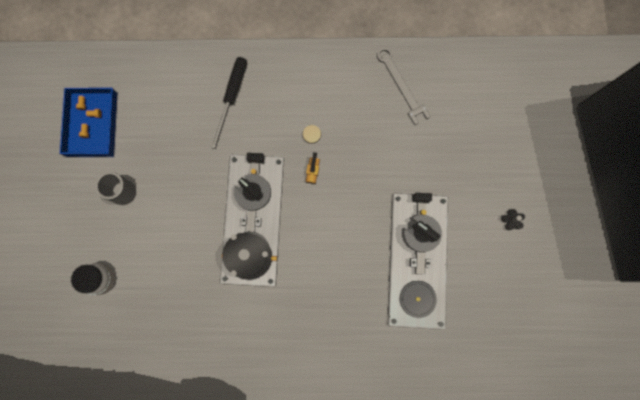

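View pics/side0.png

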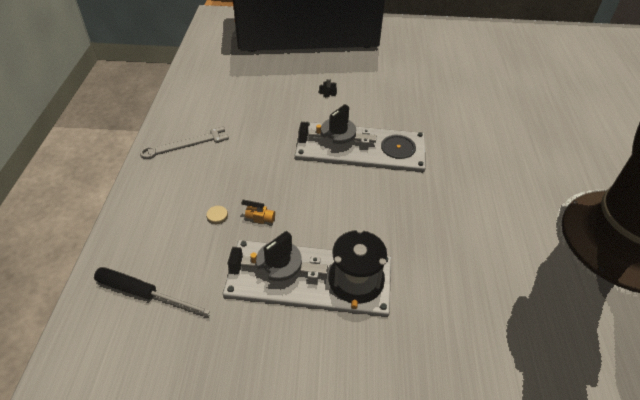

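The loaded stand's knob is near (252,188) in top and (280,255) in side, and the empty stand is near (425,232) in top. Next I'll zoom in and measure.

```bash
cat >h.py <<'E'
import numpy as np
from station import *
def cloud(n,d,c=None):
    c=c or get_calibration(n)
    v,u=np.mgrid[:400,:640]
    P=np.stack([(u-c['cx'])/c['fx']*d,(v-c['cy'])/c['fy']*d,d],-1)
    return (P-c['t'])@c['R']
E
python3 - <<'E'
from h import *
import cv2
def rect(n,u0,u1,v0,v1,lo,hi,only=None):
    f=np.load(n+"0.npz");X=cloud(n,f['d']);m=np.zeros((400,640),bool);m[v0:v1,u0:u1]=1
    m&=(X[...,2]>lo)&(X[...,2]<hi)&(f['d']>0)
    Q=X[m];r=cv2.minAreaRect(Q[:,:2].astype(np.float32)*1000)
    print(n,lo,hi,len(Q),"med",np.median(Q,0).round(4),"rect",np.round(r[0],1),np.round(r[1],1),round(r[2],1),"corners",cv2.boxPoints(r).round().tolist())
for n,b in(("top",(230,278,165,215)),("side",(250,308,225,290))):
    rect(n,*b,.082,.10); rect(n,*b,.06,.10); rect(n,*b,.035,.05)
rect("top",215,290,150,290,.006,.02)
rect("top",215,290,225,290,.08,.10)
rect("top",240,270,148,167,.03,.05)
f=np.load("top0.npz")['p'];g=np.load("side0.npz")['p']
a=cv2.resize(f[150:220,215:290],None,fx=8,fy=8,interpolation=2)[:560,:600]
cv2.imwrite("pics/c1.png",a[:,:,::-1])
E
```

```text
top 0.082 0.1 198 med [0.6035 0.1197 0.0918] rect [604.4 120.2] [48.7 14.1] 48.6 corners [[583.0, 107.0], [594.0, 97.0], [626.0, 134.0], [615.0, 143.0]]
top 0.06 0.1 229 med [0.6026 0.1187 0.0914] rect [604.3 120.3] [48.8 14.3] 48.5 corners [[583.0, 107.0], [593.0, 97.0], [626.0, 134.0], [615.0, 143.0]]
top 0.035 0.05 705 med [0.5995 0.1165 0.0464] rect [606.4 119.2] [72.7 74. ] 44.9 corners [[554.0, 120.0], [607.0, 67.0], [658.0, 119.0], [606.0, 171.0]]
side 0.082 0.1 311 med [0.6062 0.1228 0.0904] rect [606.8 120. ] [48.2 14.7] 49.1 corners [[585.0, 107.0], [597.0, 97.0], [628.0, 133.0], [617.0, 143.0]]
side 0.06 0.1 551 med [0.6061 0.125  0.085 ] rect [606.4 120.1] [48.4 14.9] 47.9 corners [[585.0, 107.0], [596.0, 97.0], [628.0, 133.0], [617.0, 143.0]]
side 0.035 0.05 858 med [0.5989 0.1326 0.0451] rect [606.  118.8] [69.4 73.3] 45.9 corners [[556.0, 119.0], [608.0, 68.0], [656.0, 118.0], [604.0, 169.0]]
top 0.006 0.02 3709 med [0.5657 0.1044 0.0126] rect [555.6 118.8] [123.3 263.4] 87.6 corners [[422.0, 63.0], [685.0, 52.0], [690.0, 175.0], [427.0, 186.0]]
top 0.08 0.1 1591 med [0.4791 0.1276 0.0888] rect [479.6 127. ] [80.4 81.2] 1.2 corners [[439.0, 167.0], [440.0, 86.0], [521.0, 87.0], [519.0, 168.0]]
top 0.03 0.05 188 med [0.673  0.1161 0.0417] rect [671.1 115.6] [25.7 33.3] 0.3 corners [[658.0, 132.0], [658.0, 99.0], [684.0, 99.0], [684.0, 132.0]]
```

View pics/c1.png

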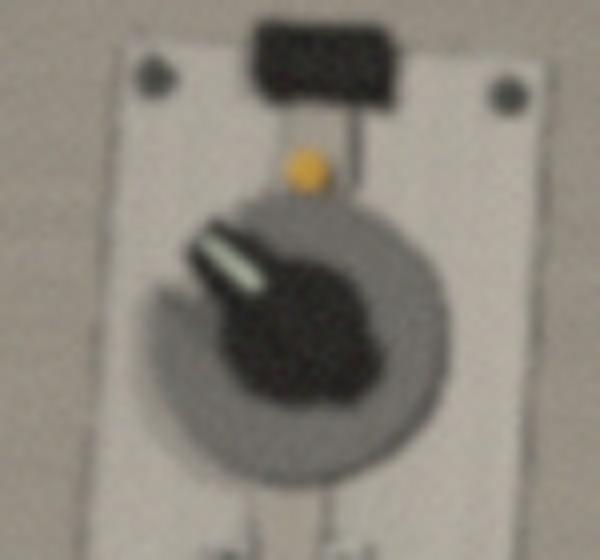

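The crop shows the bar with its white line toward the upper left, at world yaw 48.8°. The knob axis is at about (0.6055, 0.120) and home is at about -2.6°, so it needs about 0.90 rad clockwise. Next I'll plan the transit rows.

```bash
cat >>h.py <<'E'
from scipy.spatial.transform import Rotation as Ro
def plan(target,yaw_y,n):
    "rows from the present pose to target, tool down with tool y at world yaw_y (deg)"
    s=bot.state();R=Ro.from_rotvec(s['tool_rot']);y=np.radians(yaw_y)
    yv=np.array([np.cos(y),np.sin(y),0]);z=np.array([0,0,-1.]);G=Ro.from_matrix(np.stack([np.cross(yv,z),yv,z],1))
    w=(R.inv()*G).as_rotvec()/n;d=(np.array(target)-s['tool_pos'])/n
    print('w',w.round(4),'d',d.round(4),s['joint_positions'].round(2))
    for i in range(n):
        print((R.inv().apply(d)).round(4).tolist(),end=' '); R=R*Ro.from_rotvec(w)
        if i%5==4:print()
E
python3 -c "
from h import *
plan([.6055,.12,.19],-41.2,20)"
```

```text
w [-0.000e+00  1.000e-04  1.025e-01] d [ 0.0229 -0.0243 -0.0016] [-1.4   0.41 -0.01  1.6   0.01  1.13 -0.08]
[-0.028, -0.0182, 0.0016] [-0.0297, -0.0152, 0.0016] [-0.0311, -0.0121, 0.0016] [-0.0322, -0.0089, 0.0016] [-0.0329, -0.0055, 0.0016] 
[-0.0333, -0.0021, 0.0016] [-0.0334, 0.0013, 0.0016] [-0.0331, 0.0047, 0.0016] [-0.0324, 0.008, 0.0016] [-0.0314, 0.0113, 0.0016] 
[-0.0301, 0.0145, 0.0016] [-0.0284, 0.0175, 0.0016] [-0.0265, 0.0203, 0.0016] [-0.0243, 0.0229, 0.0016] [-0.0218, 0.0253, 0.0016] 
[-0.0191, 0.0274, 0.0016] [-0.0162, 0.0292, 0.0016] [-0.0132, 0.0307, 0.0016] [-0.0099, 0.0319, 0.0016] [-0.0066, 0.0327, 0.0016]
```

>>> {"name": "play_rows", "arguments": {
  "motion": [-0.028,-0.018,0.0016,0,0,0.1025,1,-0.03,-0.015,0.0016,0,0,0.1025,1,-0.031,-0.012,0.0016,0,0,0.1025,1,-0.032,-0.009,0.0016,0,0,0.1025,1,-0.033,-0.0055,0.0016,0,0,0.1025,1]
}}

```text
time_s: 0.52
tool_pos: [0.2637, 0.4844, 0.2143]
tool_rot: [-1.161, -2.919, 0.001]
ft_force: [0.6, -0.3, -0.3]
gripper_width: 0.0881
grip_force: 0.0
```

>>> {"name": "play_rows", "arguments": {
  "motion": [-0.033,-0.002,0.0016,0,0,0.1025,1,-0.033,0.0013,0.0016,0,0,0.1025,1,-0.033,0.0047,0.0016,0,0,0.1025,1,-0.032,0.008,0.0016,0,0,0.1025,1,-0.031,0.011,0.0016,0,0,0.1025,1]
}}

```text
time_s: 0.93
tool_pos: [0.377, 0.364, 0.2064]
tool_rot: [-1.863, -2.529, 0.0]
ft_force: [0.8, 1.4, 0.5]
gripper_width: 0.0878
grip_force: 0.0
```

>>> {"name": "play_rows", "arguments": {
  "motion": [-0.03,0.0145,0.0016,0,0,0.1025,1,-0.028,0.0175,0.0016,0,0,0.1025,1,-0.0265,0.02,0.0016,0,0,0.1025,1,-0.024,0.023,0.0016,0,0,0.1025,1,-0.022,0.025,0.0016,0,0,0.1025,1]
}}

```text
time_s: 1.35
tool_pos: [0.4907, 0.2432, 0.1985]
tool_rot: [-2.443, -1.975, 0.0]
ft_force: [0.1, 0.0, -0.3]
gripper_width: 0.0877
grip_force: 0.0
```

>>> {"name": "play_rows", "arguments": {
  "motion": [-0.019,0.027,0.0016,0,0,0.1025,1,-0.016,0.029,0.0016,0,0,0.1025,1,-0.013,0.031,0.0016,0,0,0.1025,1,-0.01,0.032,0.0016,0,0,0.1025,1,-0.0066,0.033,0.0016,0,0,0.1025,1]
}}

```text
time_s: 1.77
tool_pos: [0.6053, 0.1219, 0.1903]
tool_rot: [-2.864, -1.291, 0.001]
ft_force: [0.7, -0.1, 0.7]
gripper_width: 0.0876
grip_force: 0.0
```

>>> {"name": "play_rows", "arguments": {
  "motion": [0,0,0,0,0,0,1,0,0,0,0,0,0,1]
}}

```text
time_s: 1.93
tool_pos: [0.6052, 0.1208, 0.19]
tool_rot: [2.862, 1.292, -0.002]
ft_force: [-0.8, 0.9, 0.6]
gripper_width: 0.0873
grip_force: 0.0
```

```bash
python3 -c "
from h import *
plan([.6055,.12,.058],-41.2,5)"
```

```text
w [ 0.0001  0.0003 -0.0007] d [ 0.0001 -0.0002 -0.0264] [-0.7   0.47  0.6   1.68 -0.3   1.08 -0.73]
[-0.0, 0.0001, 0.0264] [-0.0, 0.0001, 0.0264] [-0.0, 0.0001, 0.0264] [-0.0001, 0.0001, 0.0264] [-0.0001, 0.0002, 0.0264]
```

>>> {"name": "play_rows", "arguments": {
  "motion": [0,0,0.033,0,0,0,1,0,0,0.033,0,0,0,1,0,0,0.033,0,0,0,1,0,0,0.025,0,0,0,1,0,0.001,0.008,0,0,0,1]
}}

```text
time_s: 2.35
tool_pos: [0.6017, 0.1241, 0.0546]
tool_rot: [-2.857, -1.302, 0.01]
ft_force: [-1.2, 0.5, 0.2]
gripper_width: 0.0876
grip_force: 0.0
```

>>> {"name": "play_rows", "arguments": {
  "motion": [0,0,0,0,0,0,0,0,0,0,0,0,0,-0.3,0,0,0,0,0,0,-0.6,0,0,0,0,0,0,-1,0,0,0,0,0,0,-1]
}}

```text
time_s: 2.77
tool_pos: [0.6062, 0.1228, 0.0602]
tool_rot: [2.861, 1.298, 0.004]
ft_force: [-0.0, 0.8, -0.4]
gripper_width: 0.0579
grip_force: 0.0
```

>>> {"name": "play_rows", "arguments": {
  "motion": [0,0,0,0,0,0,-1,0,0,0,0,0,0,-1,0,0,0,0,0,0,-1,0,0,0,0,0,0,-1]
}}

```text
time_s: 3.1
tool_pos: [0.6054, 0.1225, 0.0588]
tool_rot: [-2.861, -1.298, -0.0]
ft_force: [-0.4, -0.5, -0.3]
gripper_width: 0.031
grip_force: 0.0
```

>>> {"name": "play_rows", "arguments": {
  "motion": [-0.002,0.0015,0,0,0,0,-1,0,0,0,0,0,0,-1,0,0,0,0,0,0,-1,0,0,0,0,0,0,-1,0,0,0,0,0,0,-1]
}}

```text
time_s: 3.52
tool_pos: [0.606, 0.1186, 0.0587]
tool_rot: [2.86, 1.296, 0.001]
ft_force: [3.5, -3.9, -2.8]
gripper_width: 0.0137
grip_force: 30.0
```

>>> {"name": "play_rows", "arguments": {
  "motion": [0,0,0,0,0,0,-1,0,0,0,0,0,0,-1]
}}

```text
time_s: 3.68
tool_pos: [0.606, 0.1186, 0.0587]
tool_rot: [2.86, 1.295, 0.001]
ft_force: [3.8, -4.0, -3.3]
gripper_width: 0.0137
grip_force: 30.0
```

>>> {"name": "play_rows", "arguments": {
  "motion": [0,0,0,0,0,0.08,-1,0,0,0,0,0,0.08,-1,0,0,0,0,0,0.08,-1,0,0,0,0,0,0.08,-1,0,0,0,0,0,0.08,-1]
}}

```text
time_s: 4.1
tool_pos: [0.6059, 0.1188, 0.0587]
tool_rot: [3.062, 0.696, 0.002]
ft_force: [2.8, -3.0, -3.6]
gripper_width: 0.0138
grip_force: 30.0
```

>>> {"name": "play_rows", "arguments": {
  "motion": [0,0,0,0,0,0.08,-1,0,0,0,0,0,0.06,-1,0,0,0,0,0,0.06,-1,0,0,0,0,0,0.06,-1,0,0,0,0,0,0.06,-1]
}}

```text
time_s: 4.52
tool_pos: [0.6059, 0.1189, 0.0587]
tool_rot: [3.134, 0.201, 0.002]
ft_force: [3.9, -3.0, -2.6]
gripper_width: 0.0138
grip_force: 30.0
```

>>> {"name": "play_rows", "arguments": {
  "motion": [0,0,0,0,0,0.06,-1,0,0,0,0,0,0.06,-1,0,0,0,0,0,0.06,-1,0,0,0,0,0,0,-1,0,0,0,0,0,0,-1]
}}

```text
time_s: 4.93
tool_pos: [0.6059, 0.1189, 0.0587]
tool_rot: [3.139, -0.077, 0.002]
ft_force: [4.4, -4.2, -2.2]
gripper_width: 0.0136
grip_force: 30.0
```

```bash
python3 - <<'E'
from h import *
import cv2
s=bot.state();y=Ro.from_rotvec(s['tool_rot']).as_matrix()[:,0];print('bar yaw',np.degrees(np.arctan2(y[1],y[0])),s['wrist_torque'],s['joint_positions'].round(2))
ims=[capture("top")[0][140:230,215:290],capture("side")[0][215:305,225:315]]
cv2.imwrite("pics/d1.png",np.hstack([cv2.resize(i,(390,450),interpolation=2) for i in ims])[:,:,::-1])
E
```

```text
bar yaw -2.8064565288973484 [-0.68791134 -0.61343545  0.03078429] [-0.79  0.69  0.75  1.8  -0.6   0.89 -1.38]
```

View pics/d1.png

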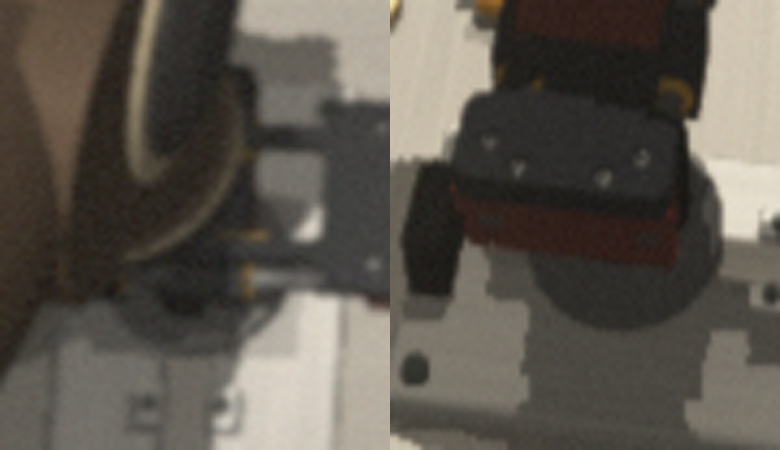

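The gripper hides the follower in both views. The bar is at about -2.8°, so I'll let go, rise and look.

>>> {"name": "play_rows", "arguments": {
  "motion": [0,0,0,0,0,0,-0.4,0,0,0,0,0,0,0,0,0,0,0,0,0,0,0,0,0,0,0,0,0,0,0,0,0,0,0,0]
}}

```text
time_s: 5.45
tool_pos: [0.6049, 0.1203, 0.0586]
tool_rot: [-3.14, 0.075, 0.001]
ft_force: [0.5, 0.2, -0.5]
gripper_width: 0.0428
grip_force: 0.0
```

>>> {"name": "play_rows", "arguments": {
  "motion": [0,0,-0.01,0,0,0,0,0,0,-0.03,0,0,0,0,0,0,-0.035,0,0,0,0,0,0,-0.035,0,0,0,0,0,0,-0.03,0,0,0,0]
}}

```text
time_s: 5.87
tool_pos: [0.6054, 0.1195, 0.2016]
tool_rot: [-3.141, 0.077, -0.002]
ft_force: [0.6, 0.3, -0.2]
gripper_width: 0.0438
grip_force: 0.0
```

>>> {"name": "play_rows", "arguments": {
  "motion": [-0.035,0,-0.01,0,0,0,0,-0.04,0,0,0,0,0,0,-0.04,0,0,0,0,0,0,-0.04,0,0,0,0,0,0,-0.02,0,0,0,0,0,0]
}}

```text
time_s: 6.28
tool_pos: [0.4262, 0.1278, 0.2079]
tool_rot: [-3.14, 0.076, 0.007]
ft_force: [0.6, -0.9, -0.0]
gripper_width: 0.044
grip_force: 0.0
```

```bash
python3 - <<'E'
from h import *
import cv2
s=bot.state();print(s['tool_pos'],s['tool_rot'])
o=[]
for n,(a,b,c,d) in(("top",(140,230,215,290)),("side",(215,305,225,315))):
    p,D=capture(n);np.savez(n+"1.npz",p=p,d=D);o.append(cv2.resize(p[a:b,c:d],(390,450),interpolation=2))
cv2.imwrite("pics/d2.png",np.hstack(o)[:,:,::-1])
E
```

```text
[0.42615529 0.12781554 0.20789431] [-3.13950455  0.07553161  0.00652116]
```

View pics/d2.png

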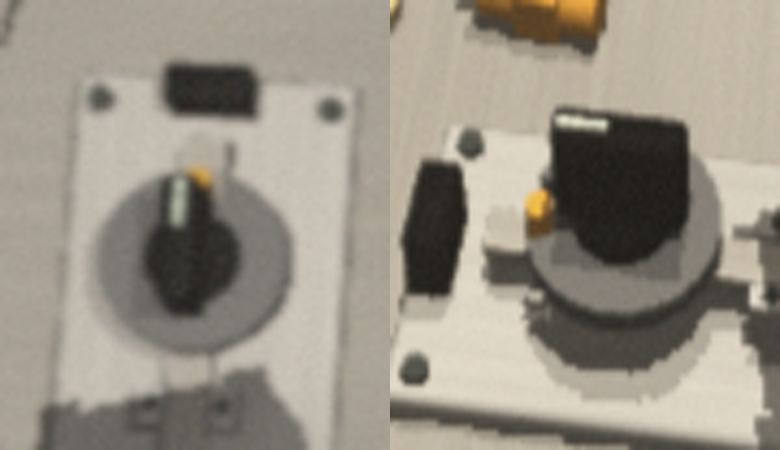

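The brass pin has moved in toward the notch: top crop (200,178), side crop (540,212). I'll measure how far it travelled and the bar's yaw.

```bash
python3 - <<'E'
from h import *
import cv2
ax=np.array([np.cos(np.radians(-2.6)),np.sin(np.radians(-2.6))])
for k in "01":
  for n,(a,b,c,d) in(("top",(155,195,235,270)),("side",(245,275,240,275))):
    f=np.load(n+k+".npz");X=cloud(n,f['d']);h=cv2.cvtColor(f['p'],cv2.COLOR_RGB2HSV)
    m=np.zeros((400,640),bool);m[a:b,c:d]=1
    M=m&(h[...,1]>110)&(h[...,2]>100)
    # ray intersect at z=.046
    v,u=np.nonzero(M);C=get_calibration(n);r=np.stack([(u-C['cx'])/C['fx'],(v-C['cy'])/C['fy'],np.ones(len(u))],1)@C['R'];o=-C['R'].T@C['t']
    P=o+r*((.046-o[2])/r[:,2])[:,None]; q=(P[:,:2]-[.6055,.12])@ax; t=(P[:,:2]-[.6055,.12])@[-ax[1],ax[0]]
    print(n,k,len(u),'along',q.mean().round(4),q.min().round(4),q.max().round(4),'lat',t.mean().round(4),t.min().round(4),t.max().round(4))
f=np.load("top1.npz");X=cloud("top",f['d']);m=np.zeros((400,640),bool);m[165:215,230:278]=1
for n,b in(("top",(165,215,230,278)),("side",(225,290,250,308))):
    f=np.load(n+"1.npz");X=cloud(n,f['d']);m=np.zeros((400,640),bool);m[b[0]:b[1],b[2]:b[3]]=1
    Q=X[m&(X[...,2]>.06)&(X[...,2]<.1)];print(cv2.minAreaRect(Q[:,:2].astype(np.float32)*1000))
E
```

```text
top 0 20 along 0.0403 0.0363 0.0444 lat -0.0011 -0.0049 0.0031
side 0 29 along 0.0415 0.0369 0.0459 lat -0.0011 -0.0054 0.0045
top 1 10 along 0.032 0.0284 0.0344 lat -0.0021 -0.0053 0.0008
side 1 31 along 0.0327 0.0288 0.0373 lat -0.0011 -0.0066 0.0053
((604.1475830078125, 120.20649719238281), (14.36422061920166, 48.134132385253906), 87.0263900756836)
((606.9325561523438, 120.60370635986328), (14.970871925354004, 48.25140380859375), 88.12787628173828)
```

Both views agree that the pin dropped about 8.5 to 9 mm, which is fully home. The gripper is clear of everything.

```bash
python3 -c "
from station import *
print(bot.state()['ft_force'],hand_in())"
```

```text
the job is handed in; nothing more can be done
[0.53870069 0.2301312  0.09177235] None
```

I turned the loaded stand's knob clockwise to home and let go; by camera the follower pin dropped about 9 mm into the notch, the empty stand was not touched, and I handed the job in at about 6.4 s (no verdict came back).

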